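# Pile the glaze test tiles and set the swatch wheel

### The arm

A 6-joint arm with a two-finger parallel gripper is mounted at the origin on the work surface. World frame = base frame: x ahead of the robot, y to its left, z up, the work surface at z = 0. Lengths are in mm, angles in rad, forces in N, time in s.
With the tool pointing down it reaches from about 300 to 875 mm from the base axis. Payload 6.4 kg.
Tool frame: the origin (TCP) lies midway between the tips of the shut fingers; the grasp point (between the pads) lies 19 mm behind it (robot.grip_depth is the distance from the TCP to the grasp point, in mm); z points along the fingers, y is the line along which they close (so a half turn about z gives the same grasp; the last joint's range is limited). The gripper opens to 88 mm and grips with 3 to 60 N. Pads are 18 mm wide; open, the fingers measure 123 mm over their backs; the gripper's body (75 mm by 187 mm) begins 45 mm behind the grasp point.
Start: joints at [0.954, 0.181, 1.607, -0, 1.354, -0.206], TCP at [229.612, 527.18, 215.214] pointing down, gripper open.
Joint ranges: [-2.99, 2.99], [-0.89, 2.07], [0.3, 2.58], [-1.14, 4.28], [0, 2.63], [-3.12, 3.12]. Speed limits (rad/s): [2.57, 2.57, 3.01, 3.14, 3.14, 3.14].

### API

Orientations are given as a unit quaternion [w, x, y, z].
In Python, from workcell import robot, grab_frame gives the robot as it stands. The module is installed in compiled form; this text tells all that it offers.
- The arm moves only by the shell command python3 -m pendant 'ROWS' [FORCE]. ROWS is JSON, a list that holds one entry, the list of rows, each a list of 5 numbers: the finger opening in mm, from 0 to 88.1, then the shift along the tool's x, y, z in mm, then the turn about the tool's z in degrees. A call has 1 to 8 rows; each row is the pose to reach, as a shift and turn from the pose commanded when the call began, along the tool's axes at that moment; what a row does not reach only later rows make up. A row lasts 1/12 s, in which the tool goes at most 41.7 mm and 7.16 degrees, less where a joint would pass 70% of its speed; a pose out of reach is approached as far as the arm can. A call with a gripper value outside its range is refused whole. The fingers move at their own pace and stop on an object; FORCE is the grip in N (left out, the last holds). Time passes only in rows, so rows that repeat a pose let the fingers close. It gives the time, the measured TCP pose, the force, the opening and the grip force at its end, in the units of the state.
- robot.get_state(): the state, without advancing time (a new reading comes with each control period).
- grab_frame(name): name is "side" or "top"; returns a dict with "image" (384x512x3 uint8, blue, green, red), "K" (3x3 intrinsics, pixels), "k1" (the pictures are not rectified: a ray, as slopes to the right and down, at radius r is drawn at 1 + k1 r^2 times it, then the intrinsics apply), "R" (3x3) and "t" (3): a world point X has camera coordinates R X + t. Camera axes: x right, y down, z forward; pixel columns grow to the right and rows downward; lengths in mm; the calibration is good to about 2 mm. A picture is of the moment at which its call begins. There is no depth.
- robot.hand_in(): hands the job in; it is judged then, once.
The state is a dict: "clock": time; "joint_positions": joint angles; "joint_vel": joint speeds; "joint_efforts": joint torques, N m; "position": TCP position; "eef_rot": TCP orientation; "contact_force": force on the tool from outside, world axes, zero at the start; "ft_torque": the same for the moment, N m; "width": opening from 0.0 (shut) to 1.0 (fully open); "grip_force": force on a finger pad.
Only numpy, scipy, OpenCV 4.12 (cv2) and the standard library are available. Lean on these libraries where they do the work, as an engineer would, in place of code of your own. Each camera call takes 0.05 s, during which the arm holds its last target. There are 200 camera calls.

### The job

Finish the batch on the kiln slab: lay the white L-shaped test tile flat on the terracotta one and then the pink tile flat on the white one, each squarely turned the opposite way to the tile under it, with its plain end brought up close against that tile's upturned end, so that the pile stays balanced. Mark the batch by turning the knob of the colour wheel until the pink sector fills the small window. Leave the pile on the slab, and the two jars and the cup standing where they are.

Things in the scene. Friction and masses are not known exactly. Their poses are not given: they have to be found in the camera images.
- bat: pale kiln slab, 140 (x) x 110 (y) x 15 thick, fixed on the table; origin at the centre of its underside, z up. The terracotta tile lies on it
- base_tile: terracotta L-shaped test tile, loose on the slab, the bottom of the pile. Foot 70 long (x) x 40 wide (y) x 14 thick; one end is turned up: 14 long, full width, 26 high in all (12 above the foot), spanning x = 21 to 35. Fired clay, about 105 g. Origin: centre of the foot's underside; x points along the foot to the upturned end, z up
- white_tile: white tile of the same shape, size, origin and axes as the terracotta one, foot down on the table at the start. Piled as asked its x points against the terracotta tile's x, its underside is 14 above that tile's underside, and its origin lies 14 (plus any gap left) towards that tile's -x end, so its upturned end overhangs there
- pink_tile: pink tile of the same shape, size, origin and axes, foot down on the table at the start. It goes on the white tile exactly as the white one goes on the terracotta; it then stands straight above the terracotta tile, whose upturned end it clears by 2
- white_tile_end (a point): middle of the top of the white tile's upturned end (x = 28, z = 26 in the tile's frame)
- pink_tile_end (a point): middle of the top of the pink tile's upturned end (x = 28, z = 26 in the tile's frame)
- wheel (a joint): angle of the colour wheel: 132 across, six 60 degree sectors, pink, cream, blue, green, brown, grey counter-clockwise as you face it. 0 rad: pink centred in the window; positive: turned counter-clockwise as you face it. Stops at -3.0 and 3.0; it starts between 0.9 and 2.5, so turn it clockwise. It stays where left; friction 0.05 N m
- knob_grip (a point): middle of the wheel's black bar knob, on its axis; turns with it. z: axis out of the face, leaning 27 degrees from vertical to the stand's front. Bar 44 long (x, towards pink and a white tick), 14 wide (y), 28 high (14 either side of this point). The disc's face is 29 below this point, the top of the window frame 23 below
- window (a point): centre of the window: a dark steel frame fixed over the wheel's upper edge, 53 up the slope from its axis; opening 30 wide x 20 along the slope, frame 52 wide. The fixed plywood stand is about 150 wide, 150 deep, 135 high. This point's axes are the stand's: z up, -x its front
- short_jar: short glaze jar, dusty pink and white, 64 across, 58 high, about 200 g; origin at the centre of its underside. Leave it alone
- tall_jar: tall pale glaze jar with a brush standing in it, 72 across, 105 high, 183 with the brush, about 350 g; origin at the centre of its underside. Leave it alone
- cup: white cup, 76 across the rim, 80 high, about 220 g; origin at the centre of its underside. Leave it alone
Not all that is in view belongs to the job. Of the things that look like the white_tile, the middle-sized one is meant.

How it is judged (in metres and radians):
At the end, for the whole second after the job is handed in: White lies flat and still on terracotta, pink on white: turned opposite (0.22 rad), origin 8-26 mm to the lower tile's plain end, sideways 9 mm, underside 11-18 mm higher, tilt under 0.1; terracotta flat on the slab, 40 x 35 mm from its centre; wheel still within 0.2 rad of pink centred (x of white_tile in the frame of base_tile between -0.026 and -0.008 m and y of white_tile in the frame of base_tile between -0.009 and 0.009 m and z of white_tile in the frame of base_tile between 0.011 and 0.018 m and x of white_tile_end in the frame of base_tile below -0.03 m and angle between the x axis of white_tile and the x axis of base_tile, either way round below 0.22 rad and angle between each of white_tile, pink_tile, base_tile's own z axis and vertical below 0.1 rad and linear speed of each of white_tile, pink_tile below 0.02 m/s and x of pink_tile in the frame of white_tile between -0.026 and -0.008 m and y of pink_tile in the frame of white_tile between -0.009 and 0.009 m and z of pink_tile in the frame of white_tile between 0.011 and 0.018 m and x of pink_tile_end in the frame of white_tile below -0.03 m and angle between the x axis of pink_tile and the x axis of white_tile, either way round below 0.22 rad and x of base_tile in the frame of bat between -0.04 and 0.04 m and y of base_tile in the frame of bat between -0.035 and 0.035 m and z of base_tile in the frame of bat between 0.012 and 0.018 m and value of joint wheel between -0.2 and 0.2 rad and velocity of joint wheel between -0.05 and 0.05 rad/s); the robot touches nothing.
It fails at once if the short pink jar is shifted by more than 15 mm or tipped by more than 0.35 rad (distance of short_jar from where it was at the start of the episode above 0.015 m or angle between short_jar's own z axis and vertical above 0.35 rad).
It fails at once if the tall jar with the brush is shifted by more than 15 mm or tipped by more than 0.35 rad (distance of tall_jar from where it was at the start of the episode above 0.015 m or angle between tall_jar's own z axis and vertical above 0.35 rad).
It fails at once if the cup is shifted by more than 15 mm or tipped by more than 0.35 rad (distance of cup from where it was at the start of the episode above 0.015 m or angle between cup's own z axis and vertical above 0.35 rad).
It also fails if it takes over 67 s, if anything falls off the work surface, if the arm or the gripper's body presses on something with over 40 N, if the wrist force passes 120 N, or if a joint passes its speed limit or range.

## Working session

There is one attempt and no reset: what is moved stays moved. The work goes in short steps, Python scripts to look and compute and a shell command to move; the robot and the scene stay as the last step left them, time stands still between calls to the robot, and variables do not carry over. Pictures are saved under pics/ and viewed, at most 10 in all, crops included, and the job is handed in when it is done.

```bash
mkdir -p pics; python3 - <<'E'
from workcell import robot, grab_frame
import cv2,numpy as np,pickle
for n in("side","top"):
    f=grab_frame(n);cv2.imwrite(f"pics/{n}0.png",cv2.resize(f["image"],(800,600),interpolation=cv2.INTER_CUBIC))
    cv2.imwrite(f"pics/{n}0raw.png",f["image"])
    pickle.dump({k:f[k] for k in("K","k1","R","t")},open(f"{n}.pkl","wb"))
    print(n,f["K"],f["k1"],f["R"],f["t"], -np.array(f["R"]).T@f["t"])
print(robot.get_state())
E
```

```text
side [[428.23218981   0.         257.87608442]
 [  0.         428.23218981 195.22426944]
 [  0.           0.           1.        ]] -0.15364787636992322 [[ 0.97528668 -0.22072762 -0.00975783]
 [-0.11058748 -0.44944441 -0.88643676]
 [ 0.19127548  0.86560906 -0.46274686]] [-535.33293626  180.4112354   851.29756244] [ 379.22195789 -773.96882146  548.63473858]
top [[349.57248024   0.         249.13702581]
 [  0.         349.57248024 186.91984562]
 [  0.           0.           1.        ]] 0.03737809863366998 [[-1.06216825e-02 -9.99942125e-01 -1.71082144e-03]
 [-9.81810070e-01  1.07534021e-02 -1.89560942e-01]
 [ 1.89568368e-01 -3.33754421e-04 -9.81867467e-01]] [ 22.71126814 599.02052449 830.53416038] [430.92260965  16.54563958 929.06422185]
{'clock': 0.1, 'joint_positions': array([ 9.53714905e-01,  1.81508580e-01,  1.60786637e+00, -2.05838833e-05,
        1.35381952e+00, -2.06287237e-01]), 'joint_vel': array([ 4.54384670e-04,  2.02978464e-03, -2.99366961e-03,  4.06912312e-05,
        3.07089788e-05,  1.26779794e-03]), 'joint_efforts': array([ 6.18373406e-05, -4.34814477e+01, -3.42695189e+01,  7.03549292e-02,
        3.39518173e-02,  1.12179083e-05]), 'position': array([229.3003067 , 526.74335331, 214.39687369]), 'eef_rot': array([-3.11275831e-04,  2.03953679e-01,  9.78980212e-01, -7.38009298e-04]), 'contact_force': array([ 0.2475332 ,  0.6760598 , -0.17086146]), 'ft_torque': array([ 0.02931651, -0.03675631,  0.02869615]), 'grip_force': 0.0, 'width': 0.9990420393330274}
```

View pics/top0.png

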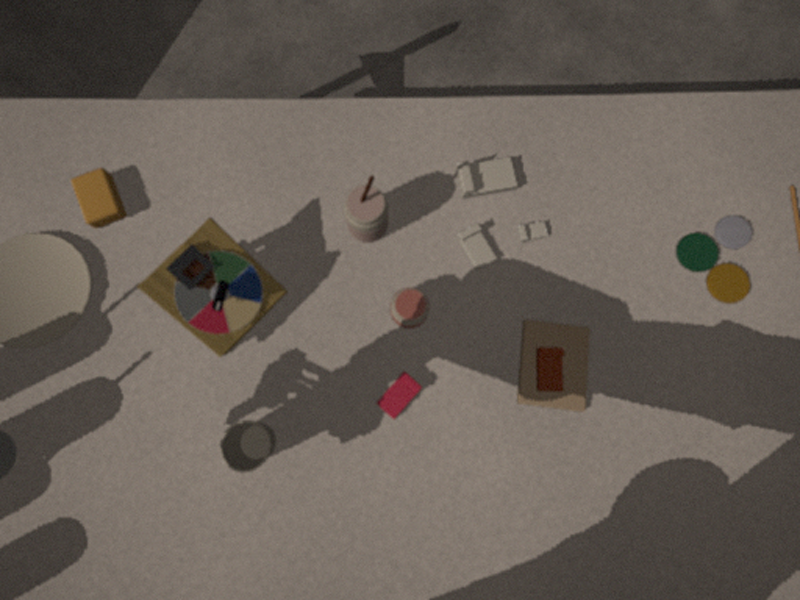

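View pics/side0.png

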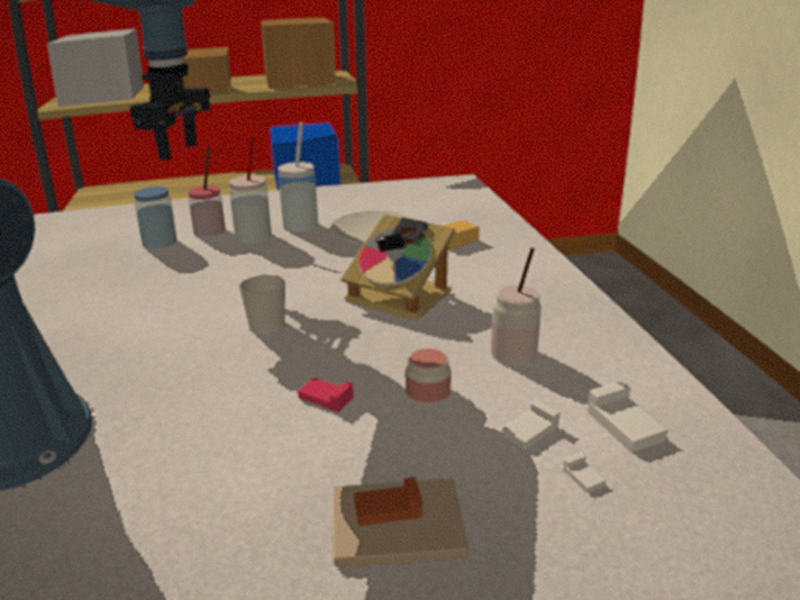

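Top view: the medium white tile is near (478,243), pink (400,395), terracotta on the slab (550,369), wheel knob (220,293). The large and small white tiles are decoys. I'll enlarge these in both cameras.

```bash
cat > h.py <<'E'
import numpy as np,cv2,pickle
C={n:pickle.load(open(f"{n}.pkl","rb")) for n in("side","top")}
def ray(n,u,v):
    c=C[n];K=np.array(c["K"]);d=np.array([(u-K[0,2])/K[0,0],(v-K[1,2])/K[1,1]]);s=d.copy()
    for _ in range(20): s=d/(1+c["k1"]*(s@s))
    R=np.array(c["R"]);o=-R.T@np.array(c["t"]);return o,R.T@np.array([s[0],s[1],1])
def atz(n,u,v,z):
    o,d=ray(n,u,v);return o+d*(z-o[2])/d[2]
def proj(n,X):
    c=C[n];p=np.array(c["R"])@np.array(X,float)+np.array(c["t"]);s=p[:2]/p[2];s=s*(1+c["k1"]*(s@s));K=np.array(c["K"]);return s*K[0,0]+K[:2,2]
def tri(u1,u2): # top px, side px
    (a,d),(b,e)=ray("top",*u1),ray("side",*u2);A=np.stack([d,-e],1);x=np.linalg.lstsq(A,b-a,rcond=None)[0]
    return (a+d*x[0]+b+e*x[1])/2
def panels(n,im,cs,out):
    P=[]
    for x,y in cs:
        p=cv2.resize(im[y-25:y+25,x-33:x+33],(396,300),interpolation=cv2.INTER_CUBIC)
        p=cv2.convertScaleAbs(p,alpha=1.5)
        P.append(cv2.copyMakeBorder(p,0,0,0,4,cv2.BORDER_CONSTANT))
    cv2.imwrite(out,np.vstack([np.hstack(P[:2]),np.hstack(P[2:4])]))
E
python3 - <<'E'
from h import *
panels("top",cv2.imread("pics/top0raw.png"),[(307,155),(256,252),(354,233),(140,185)],"pics/topc.png")
panels("side",cv2.imread("pics/side0raw.png"),[(342,271),(209,252),(250,325),(255,162)],"pics/sidec.png")
E
```

```text
(no output)
```

View pics/topc.png

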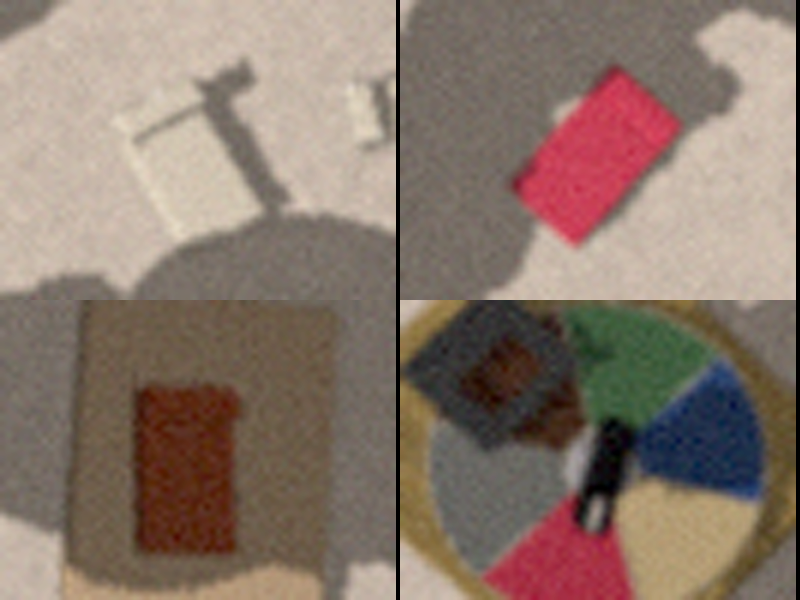

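View pics/sidec.png

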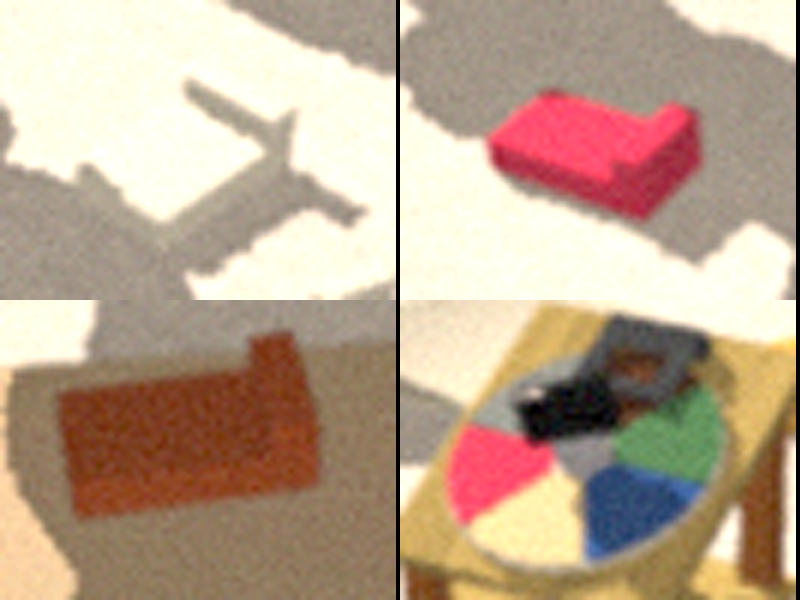

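```bash
cat > m.py <<'E'
from h import *
from scipy.optimize import least_squares
def fit(n,cs,px,loc,z0,g):
    px=np.array(px,float)/6+np.array(cs)-[33,25]
    def W(p,l): c,s=np.cos(p[2]),np.sin(p[2]);return [p[0]+c*l[0]-s*l[1],p[1]+s*l[0]+c*l[1],z0+l[2]]
    f=lambda p:np.concatenate([proj(n,W(p,l))-q for l,q in zip(loc,px)])
    r=least_squares(f,g);return r.x,np.abs(r.fun).max()
L=[(35,20,26),(35,-20,26),(-35,20,14),(-35,-20,14)]
E
python3 - <<'E'
from m import *
print("white",fit("top",(307,155),[(115,120),(193,80),(187,237),(262,208)],L,0,[500,-100,.5]))
print("pink",fit("top",(256,252),[(218,66),(283,125),(115,187),(178,245)],L,0,[300,0,-.5]))
print("base",fit("top",(354,233),[(137,385),(238,387),(137,552),(235,552)],L,15,[300,-200,0]))
Ls=[(35,-20,26),(35,20,26),(-35,20,14),(-35,-20,14),(-35,-20,0),(35,-20,0)]
print("pink side",fit("side",(209,252),[(235+0,175-0),(292,108),(140,92),(90,140)][1:3]+[(90,140),(92,162),(242,218)],Ls[1:],0,[300,0,-.5]))
print("base side",fit("side",(250,325),[(293,332),(60,392),(78,518),(318,485)],[(35,20,26),(-35,20,14),(-35,-20,0),(35,-20,0)],15,[300,-200,0]))
b=[np.array(p)/6+np.array((354,233))-[33,25] for p in [(80,0),(335,12),(62,270),(325,285)]]
print("bat edges",[atz("top",*p,15).round() for p in b], [atz("top",*(np.array(p)*.64),15).round() for p in [(524,320),(590,325),(518,402),(585,409)]])
kt=np.array((206,172))/6+np.array((140,185))-[33,25]; ks=np.array((167,110))/6+np.array((255,162))-[33,25]
print("knob",tri(kt,ks),proj("top",tri(kt,ks))-kt)
w1=np.array((103,72))/6+np.array((140,185))-[33,25]; w2=np.array((240,66))/6+np.array((255,162))-[33,25]
print("win",tri(w1,w2),proj("top",tri(w1,w2))-w1)
t=np.array((192,215))/6+np.array((140,185))-[33,25]
print("tick",[atz("top",*t,z) for z in(130,140,150)])
E
```

```text
white (array([ 6.87095209e+02, -1.36321149e+02,  4.94900556e-01]), np.float64(2.475768174421205))
pink (array([ 4.34672076e+02,  4.02559675e-01, -7.35506973e-01]), np.float64(1.037087397797393))
base (array([ 3.52845593e+02, -2.33803044e+02, -2.85848064e-02]), np.float64(1.0082451114089395))
pink side (array([437.78756398,   2.24954573,  -0.71635744]), np.float64(1.4654777296923953))
base side (array([ 4.55432871e+02, -3.48715956e+02, -4.86592289e-02]), np.float64(4.171896057977563))
bat edges [array([ 549., -207.,   15.]), array([ 542., -317.,   15.]), array([ 433., -192.,   15.]), array([ 426., -303.,   15.])] [array([ 557., -210.,   15.]), array([ 548., -319.,   15.]), array([ 422., -192.,   15.]), array([ 410., -300.,   15.])]
knob [588.22331479 271.52443964 112.9066962 ] [ 0.06724922 -0.47458229]
win [630.34809611 313.73003077 113.69031896] [ 0.15287689 -1.01873934]
tick [array([567.01932464, 270.83056177, 130.        ]), array([565.31612343, 267.64827785, 140.        ]), array([563.61292222, 264.46599394, 150.        ])]
```

Pink is clear: plain end lower left, upturned end upper right. The white tile's fit is poor (2.5 px). I'll refit with averaged, lower-gain crops and overlay the predicted outlines.

```bash
cat >> m.py <<'E'
def avg(n,k=6):
    from workcell import grab_frame
    return np.mean([grab_frame(n)["image"].astype(float) for _ in range(k)],0)
def crop(im,c,g,poly=(),n="top",w=396,h=300,s=8):
    x,y=c;a=w/s/2;M=np.float32([[s,0,-s*(x-a)],[0,s,-s*(y-h/s/2)]])
    p=np.clip(cv2.warpAffine(im.astype(np.float32),M,(w,h),flags=cv2.INTER_CUBIC)*g,0,255).astype(np.uint8)
    for X in poly:
        q=M@np.append(proj(n,X),1);cv2.circle(p,tuple(int(v) for v in q),2,(0,255,0),-1)
    return p
def tile(p,z0=0):
    c,s=np.cos(p[2]),np.sin(p[2]);return [[p[0]+c*x-s*y,p[1]+s*x+c*y,z0+z] for x,y,z in L+[(21,20,26),(21,-20,26),(-35,20,0),(-35,-20,0)]]
E
python3 - <<'E'
from m import *
b=fit("top",(354,233),[(137,85),(238,87),(137,252),(235,252)],L,15,[450,-250,0]);print(b)
print("side",fit("side",(250,325),[(293,32),(60,92),(78,218),(318,185)],[(35,20,26),(-35,20,14),(-35,-20,0),(35,-20,0)],15,[450,-250,0]))
t=avg("top");s=avg("side");np.save("t0.npy",t);np.save("s0.npy",s)
w=[687,-136,.495];pk=[435,1,-.73]
im=np.vstack([np.hstack([crop(t,(307,155),1.1,tile(w)),crop(s,(342,271),1.1,tile(w),"side")]),np.hstack([crop(t,(354,233),2.,tile(b[0],15)),crop(t,(256,252),1.5,tile(pk))])])
cv2.imwrite("pics/ov.png",im)
E
```

```text
(array([ 4.74117992e+02, -2.42401739e+02, -2.71323048e-02]), np.float64(0.4720665167606626))
side (array([ 4.76977691e+02, -2.44694465e+02, -4.47418518e-02]), np.float64(1.0211384345088277))
```

View pics/ov.png

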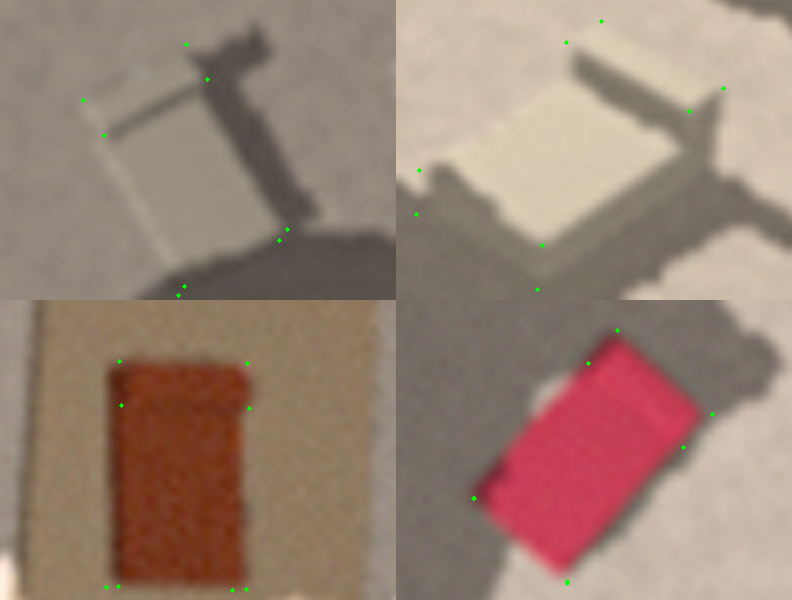

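White's left plain corner lies in shadow (crop (175,268)), which explains the bad fit. Its visible edges match a 70x40 tile. I'll refit without that corner and plan the first move, to the knob.

```bash
cat >> m.py <<'E'
from scipy.spatial.transform import Rotation as Ro
def rel(x,y,z,yaw,st=None):
    """shift in tool axes & turn to bring TCP to world xyz, tool y yaw (deg)"""
    if st is None:
        from workcell import robot;st=robot.get_state()
    q=st["eef_rot"];R=Ro.from_quat([q[1],q[2],q[3],q[0]]).as_matrix()
    d=R.T@(np.array([x,y,z])-st["position"]);yc=np.degrees(np.arctan2(R[1,1],R[0,1]))
    t=(yc-yaw+90)%180-90
    print("shift",d.round(1),"turn",round(t,1),"yaw",round(yc,1),"pos",st["position"].round(1),"F",st["contact_force"].round(1),"t",st["clock"],"j6",st["joint_positions"][5].round(2),"w",round(st["width"]*88.1,1))
E
python3 - <<'E'
from m import *
o=lambda P,c:[(np.array(p)/8+np.array(c)-[24.75,18.75]) for p in P]
P=o([(82,105),(190,48),(104,137),(207,82),(283,226)],(307,155))
r=fit("top",(0,0),[(p+[33,25])*6 for p in P],[(35,20,26),(35,-20,26),(21,20,26),(21,-20,26),(-35,-20,14)],0,[687,-136,.5]);print(r)
P=o([(545,243),(720,93)],(342,271));P=[p-[396/8,0] for p in P]
print(fit("side",(0,0),[(p+[33,25])*6 for p in P],[(-35,-20,14),(35,-20,26)],0,[687,-136,.5]))
for n,u,z in(("talljar",(368,190),105),("short",(410,305),58),("cup",(247,437),80)):print(n,atz("top",u[0]*.64,u[1]*.64,z).round())
rel(586,269,150,65);rel(586,269,109,65)
E
```

```text
(array([ 6.86427865e+02, -1.35828395e+02,  4.99442725e-01]), np.float64(0.6450067256920988))
(array([ 6.86658737e+02, -1.36340588e+02,  5.03430642e-01]), np.float64(0.5191529985654597))
talljar [756.  48. 105.]
short [577. -17.  58.]
cup [376. 232.  80.]
shift [-429.8  -94.4   65.3] turn 1.5 yaw 66.5 pos [229.6 527.2 215.2] F [ 0.   0.4 -0.5] t 0.7 j6 -0.21 w 88.1
shift [-429.8  -94.4  106.3] turn 1.5 yaw 66.5 pos [229.6 527.2 215.2] F [ 0.   0.4 -0.5] t 0.7 j6 -0.21 w 88.1
```

```bash
python3 -m pendant '[[[34,-430,-94,20,1.5],[34,-430,-94,20,1.5],[34,-430,-94,20,1.5],[34,-430,-94,20,1.5],[34,-430,-94,20,1.5],[34,-430,-94,20,1.5],[34,-430,-94,20,1.5],[34,-430,-94,20,1.5]]]'; python3 -c "
from m import *
rel(586,269,150,65)"
```

```text
clock: 1.37
position: [501.0, 330.6, 200.2]
eef_rot: [0.0, 0.217, 0.976, 0.0]
contact_force: [0.2, 0.9, -0.5]
width: 0.418
grip_force: 0.0
shift [-103.1  -19.9   50.2] turn -0.0 yaw 65.0 pos [501.  330.6 200.2] F [ 0.2  0.9 -0.5] t 1.3667 j6 -0.75 w 36.8
```

```bash
python3 -m pendant '[[[34,-103,-20,20,0],[34,-103,-20,20,0],[34,-103,-20,20,0],[34,-103,-20,20,0],[34,-103,-20,50,0],[34,-103,-20,50,0],[34,-103,-20,50,0]]]'; python3 - <<'E'
from m import *
rel(586,269,109,65)
t=avg("top",2);s=avg("side",2)
cv2.imwrite("pics/k.png",np.hstack([crop(t,(140,185),1.5,[[588,271.5,113]],s=5),crop(s,(255,155),1.2,[[588,271.5,113]],"side",s=5)]))
E
```

```text
clock: 1.95
position: [582.2, 270.5, 148.4]
eef_rot: [-0.002, 0.217, 0.976, -0.001]
contact_force: [0.0, -0.3, -0.2]
width: 0.388
grip_force: 0.0
shift [-4.2  0.4 39.4] turn -0.0 yaw 65.0 pos [582.2 270.5 148.4] F [ 0.  -0.3 -0.2] t 1.95 j6 -0.88 w 34.2
```

View pics/k.png

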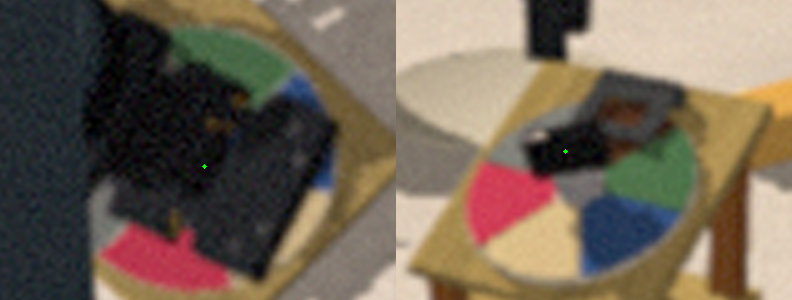

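Fingers sit above the bar (green dot marks the estimated knob centre, in the middle of the black bar in the side view). I'll descend and grip softly.

```bash
python3 -m pendant '[[[34,-4,0,15,0],[34,-4,0,30,0],[34,-4,0,39,0],[34,-4,0,39,0]]]' && python3 -m pendant '[[[0,0,0,0,0],[0,0,0,0,0],[0,0,0,0,0],[0,0,0,0,0],[0,0,0,0,0]]]' 8; python3 - <<'E'
from m import *
rel(586,269,109,65)
E
```

```text
clock: 2.48
position: [586.2, 268.2, 108.1]
eef_rot: [-0.002, 0.217, 0.976, -0.001]
contact_force: [-0.1, -0.2, 0.0]
width: 0.382
grip_force: 0.0
clock: 2.9
position: [588.4, 268.8, 111.8]
eef_rot: [0.001, 0.217, 0.976, 0.0]
contact_force: [0.2, -0.3, 0.0]
width: 0.03
grip_force: 0.0
shift [ 2.2 -0.8  2.8] turn -0.0 yaw 65.0 pos [588.4 268.8 111.8] F [ 0.2 -0.3  0. ] t 2.9 j6 -0.89 w 2.6
```

The fingers shut on nothing, so I'll look closely.

```bash
python3 - <<'E'
from m import *
s=avg("side",2);t=avg("top",2)
rel(588,269,112,65)
cv2.imwrite("pics/k2.png",np.hstack([crop(s,(258,155),1.5,[[588,269,112]],"side",s=8),crop(t,(140,185),2,[[588,269,112]],s=6)]))
E
```

```text
shift [ 0.2  0.2 -0.7] turn -0.0 yaw 65.0 pos [588.  268.7 111.3] F [ 0.4  0.1 -0.4] t 3.1 j6 -0.89 w 0.9
```

View pics/k2.png

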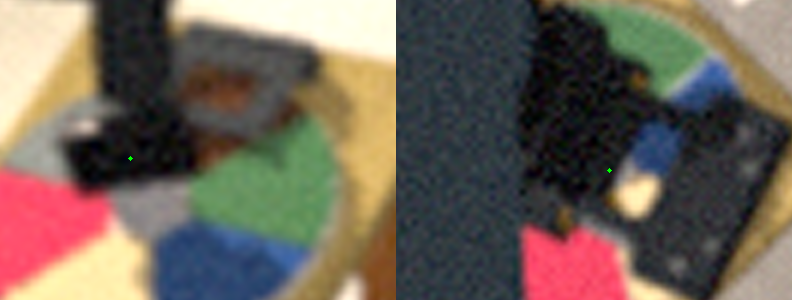

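```bash
python3 - <<'E'
from m import *
s=avg("side",8);s0=np.load("s0.npy")
np.set_printoptions(linewidth=250)
print(proj("side",[588,268.7,111.3]),proj("side",[588,268.7,97]))
print(s.mean(2)[144:168,240:262].astype(int));print(s0.mean(2)[144:168,240:262].astype(int))
rel(588,269,112,65)
E
```

```text
[249.56080877 156.35963312] [249.65792769 161.28065661]
[[139 119 110 107  94  64  30  22  24  23  22  23  22  14  25  47  54  49  48  49  51  51]
 [128 114 107 107  96  67  29  20  21  22  23  24  18  20  26  46  48  46  45  45  43  41]
 [113 106 107 110 103  71  34  21  21  22  21  26  20  21  28  39  42  34  36  37  37  32]
 [107 107 106 112 109  78  38  17  21  22  22  23  22  22  28  38  37  34  32  33  35  36]
 [107 106 106 108 106  79  40  21  22  20  20  23  18  22  33  35  34  34  34  39  43  48]
 [105 107 106 101  98  82  57  41  33  21  19  22  22  22  25  27  34  43  44  47  53  51]
 [107 103 100  95  95  85  69  56  42  26  18  13  11  16  13  15  29  49  56  58  55  54]
 [103  95  90  92 102  81  49  35  26  19  15  12  10  13  14  10  23  41  51  53  57  54]
 [ 99  96  95 112 127 101  48  18  17  15  12  12  16  13  14  13  13  29  39  44  47  50]
 [ 94  82  76  74  75  53  27  12  14  18  14  10  16  18  13  14  12  18  29  32  36  38]
 [ 86  58  35  25  17  13  15  15  12  13  14  12  13  15   9  14  12  16  28  31  31  29]
 [ 91  56  21   6   9  10  14  12   8  10  
[... 2731 characters left out ...]
94  96  96  96  93  92  92  84  78  78  77  76]
 [102 101  99  99  99  99  98 100  93  93  94  96  95  98  92  93  89  76  71  75  78  78]
 [100 100 103 101 102 101 105 108 101  90  91  93  93  94  93  94  91  74  66  72  77  78]
 [100 102 100  98 103 100 108 130 121 100  88  91  94  93  91  85  80  66  57  62  72  76]
 [102 100 100 102 100 102 113 138 140 117  98  92  93  87  77  65  57  52  49  54  66  72]
 [101 100  99 100 110 121 130 147 152 136 114 100  89  75  59  54  50  51  52  48  55  66]
 [ 98 102 108 111 126 144 152 153 157 150 136 114  85  61  53  50  50  53  51  50  51  57]]
shift [ 0.1  0.4 -1. ] turn -0.0 yaw 65.0 pos [587.9 268.6 111. ] F [ 0.3  0.2 -0.3] t 3.5 j6 -0.89 w 0.2
```

The side image shows the fingertips ending at row ~149.7, just above the bar. The reported TCP projects to row 156, so the real tips are ~19 mm higher than the reported position. I'll open, go 20 mm lower and grip.

```bash
python3 -m pendant '[[[34,1,2,0,0],[34,1,2,0,0],[34,1,2,0,0],[34,1,2,5,0],[34,1,2,9,0],[34,1,2,12,0],[34,1,2,12,0]]]' && python3 -m pendant '[[[34,0,0,4,0],[34,0,0,8,0],[34,0,0,8,0]]]' && python3 -m pendant '[[[0,0,0,0,0],[0,0,0,0,0],[0,0,0,0,0],[0,0,0,0,0]]]' 8; python3 - <<'E'
from m import *
rel(588,269,112,65)
E
```

```text
clock: 4.08
position: [587.1, 270.7, 97.7]
eef_rot: [-0.001, 0.217, 0.976, -0.0]
contact_force: [0.1, -0.5, -0.3]
width: 0.387
grip_force: 0.0
clock: 4.33
position: [587.3, 270.7, 90.0]
eef_rot: [-0.001, 0.217, 0.976, -0.0]
contact_force: [-0.5, 0.4, 0.2]
width: 0.385
grip_force: 0.0
clock: 4.67
position: [587.7, 270.7, 91.0]
eef_rot: [-0.0, 0.217, 0.976, -0.0]
contact_force: [-0.8, -1.3, -0.4]
width: 0.233
grip_force: 7.2
shift [ -1.   -1.4 -21. ] turn -0.0 yaw 65.0 pos [587.7 270.7  91. ] F [-0.8 -1.3 -0.4] t 4.6667 j6 -0.89 w 20.5
```

```bash
python3 -m pendant '[[[0,0,0,0,5],[0,0,0,0,10],[0,0,0,0,15],[0,0,0,0,21],[0,0,0,0,27],[0,0,0,0,33]]]'; python3 -m pendant '[[[0,0,0,0,6],[0,0,0,0,12],[0,0,0,0,18],[0,0,0,0,24],[0,0,0,0,30],[0,0,0,0,36],[0,0,0,0,40],[0,0,0,0,40]]]';python3 - <<'E'
from m import *
rel(588,269,90,-45)
E
```

```text
clock: 5.17
position: [586.7, 269.2, 90.8]
eef_rot: [-0.001, 0.487, 0.873, -0.002]
contact_force: [-5.1, -8.2, 3.3]
width: 0.225
grip_force: 7.9
clock: 5.83
position: [584.8, 269.5, 91.0]
eef_rot: [-0.001, 0.756, 0.654, -0.004]
contact_force: [-12.7, -6.9, 8.7]
width: 0.194
grip_force: 8.2
shift [-0.1  3.2  1. ] turn 36.8 yaw -8.2 pos [584.8 269.5  91. ] F [-12.7  -6.9   8.7] t 5.8333 j6 0.39 w 17.1
```

```bash
python3 -m pendant '[[[0,-1,-2,0,6],[0,-2,-3,0,12],[0,-2,-3,0,18],[0,-2,-3,0,24],[0,-2,-3,0,30],[0,-2,-3,0,36.8],[0,-2,-3,0,36.8],[0,-2,-3,0,36.8]]]';python3 - <<'E'
from m import *
rel(588,269,90,-45)
t=avg("top",2);s=avg("side",2)
cv2.imwrite("pics/k3.png",np.hstack([crop(t,(140,185),1.7,s=5),crop(s,(255,160),1.3,(),"side",s=5)]))
E
```

```text
clock: 6.5
position: [583.9, 269.7, 91.4]
eef_rot: [-0.0, 0.923, 0.386, -0.001]
contact_force: [-6.3, 1.0, 5.7]
width: 0.156
grip_force: 8.0
shift [2.4 3.4 1.4] turn 0.4 yaw -44.6 pos [583.9 269.7  91.4] F [-6.3  1.   5.7] t 6.5 j6 1.03 w 13.7
```

View pics/k3.png

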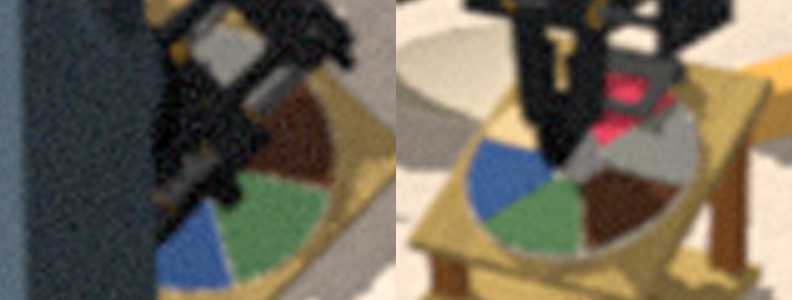

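Pink shows in the window, and the opening of 13.7 mm means the bar is squarely gripped. Release, lift, and measure the wheel numerically.

```bash
python3 -m pendant '[[[34,0,0,0,0],[34,0,0,0,0],[34,0,0,0,0],[34,0,0,-30,0],[34,0,0,-70,0],[34,0,0,-104,0],[56,0,0,-104,0],[56,0,0,-104,0]]]';python3 - <<'E'
from m import *
rel(690,-134,195,-61.4)
E
```

```text
clock: 7.37
position: [586.8, 269.7, 198.4]
eef_rot: [0.001, 0.923, 0.384, 0.003]
contact_force: [-0.3, -0.3, -0.4]
width: 0.512
grip_force: 0.0
shift [-213.9  357.7    3.5] turn 16.6 yaw -44.8 pos [586.8 269.7 198.4] F [-0.3 -0.3 -0.4] t 7.3667 j6 1.03 w 45.1
```

```bash
python3 -m pendant '[[[56,-214,358,0,16.6],[56,-214,358,0,16.6],[56,-214,358,0,16.6],[56,-214,358,0,16.6],[56,-214,358,0,16.6],[56,-214,358,0,16.6],[56,-214,358,0,16.6],[56,-214,358,0,16.6]]]';python3 - <<'E'
from m import *
rel(690,-134,40,-61.4)
t=avg("top",4)
# wheel: sector directions around hub on disc plane
k=np.array([588,271.5,113.]);a=np.radians(45);up=np.array([np.cos(a)*.891,np.sin(a)*.891,.454]);n=np.array([-np.cos(a)*.454,-np.sin(a)*.454,.891]);lf=np.cross(n,up)
c=k-29*n
for g in range(0,360,10):
    X=c+50*(np.cos(np.radians(g))*up+np.sin(np.radians(g))*lf);u=proj("top",X);v=cv2.getRectSubPix(t.astype(np.float32),(3,3),tuple(map(float,u))).mean((0,1));print(g,v.astype(int),end=' ')
E
```

```text
clock: 8.03
position: [666.2, -55.6, 192.9]
eef_rot: [-0.001, 0.969, 0.247, -0.001]
contact_force: [1.0, 0.2, 0.1]
width: 0.637
grip_force: 0.0
shift [-16.3  80.5 152.8] turn 0.0 yaw -61.4 pos [666.2 -55.6 192.9] F [1.  0.2 0.1] t 8.0333 j6 0.81 w 56.1
0 [ 66  48 153] 10 [ 52  37 120] 20 [47 39 90] 30 [51 52 53] 40 [ 98 127 145] 50 [107 142 162] 60 [107 142 162] 70 [107 142 162] 80 [107 142 162] 90 [101 104 109] 100 [97 62 41] 110 [98 63 42] 120 [97 63 42] 130 [98 63 42] 140 [99 64 43] 150 [75 88 71] 160 [58 85 60] 170 [58 85 60] 180 [59 85 60] 190 [59 86 60] 200 [59 86 61] 210 [50 65 68] 220 [20 27 43] 230 [20 27 43] 240 [20 28 44] 250 [20 27 44] 260 [21 31 50] 270 [63 70 81] 280 [91 95 96] 290 [91 95 96] 300 [90 95 96] 310 [87 91 93] 320 [77 81 83] 330 [64 66 69] 340 [50 49 52] 350 [ 64  48 142]
```

Sector boundaries fall at 90/150/210/270°, so the wheel is centred to within about 2°. Now to the white tile.

```bash
python3 -m pendant '[[[58,-16,80,20,0],[58,-16,80,50,0],[58,-16,80,90,0],[58,-16,80,130,0],[58,-16,80,153,0],[58,-16,80,153,0],[58,-16,80,153,0]]]';python3 - <<'E'
from m import *
rel(690,-134,-10,-61.4)
s=avg("side",4);t=avg("top",3)
T=np.array([690,-134,40.])
cv2.imwrite("pics/w.png",np.hstack([crop(s,proj("side",[688,-135,30]),1.1,[T,T+[0,0,19],[690,-134,14]],"side",s=5),crop(t,(310,155),1.2,[T,T+[0,0,19]],s=5)]))
E
```

```text
clock: 8.82
position: [688.9, -129.1, 39.3]
eef_rot: [-0.002, 0.969, 0.248, -0.003]
contact_force: [1.1, 0.6, 0.2]
width: 0.656
grip_force: 0.0
shift [-1.2  5.1 49.3] turn 0.1 yaw -61.3 pos [ 688.9 -129.1   39.3] F [1.1 0.6 0.2] t 8.8167 j6 0.72 w 57.8
```

View pics/w.png

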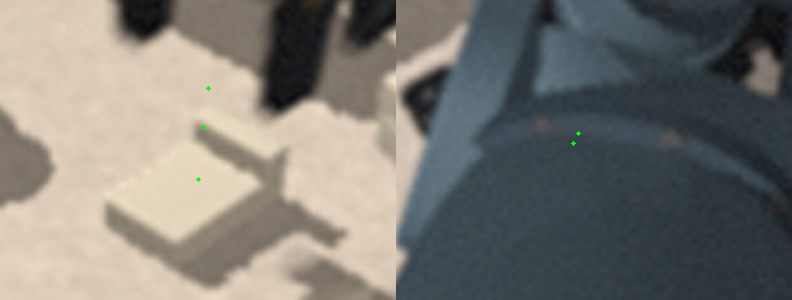

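```bash
python3 - <<'E'
from m import *
from workcell import robot
c0=proj("side",[688,-135,30])
px=lambda p:np.array(p)/5+c0-[39.6,30]
p=robot.get_state()["position"];print(p, px((216,72)))
for dy in(0,10):
    for q in[(216,72),(145,35),(288,106)]:
        o,d=ray("side",*px(q))
        k=(p[1]-dy*(q==(216,72))-o[1])/d[1];print(q,(o+d*k).round(1))
y=np.radians(-61.4);u=np.array([np.cos(y),np.sin(y)])
for s in(-1,1):
  for z in (40,59,65,70):
    X=[p[0]+s*u[0]*37,p[1]+s*u[1]*37,z];print(s,z,((proj("side",X)-c0+[39.6,30])*5).round())
E
```

```text
[ 692.54162029 -131.72922028   44.6412509 ] [343.663013   248.49525364]
(216, 72) [ 693.8 -131.7   64.9]
(145, 35) [ 662.  -131.7   87.6]
(288, 106) [ 727.5 -131.7   42.4]
(216, 72) [ 688.9 -141.7   72.4]
(145, 35) [ 662.  -131.7   87.6]
(288, 106) [ 727.5 -131.7   42.4]
-1 40 [137.  85.]
-1 59 [141.  46.]
-1 65 [142.  34.]
-1 70 [143.  24.]
1 40 [281. 164.]
1 59 [286. 125.]
1 65 [288. 112.]
1 70 [289. 102.]
```

Fingertips at panel (145,35) and (288,106) confirm the tips are ~20 mm above the reported z, with no xy offset. I'll descend with that allowance.

```bash
python3 -m pendant '[[[58,-3,1,15,0],[58,-3,1,28,0],[58,-3,1,38,0],[58,-3,1,46,0],[58,-3,1,51,0],[58,-3,1,54,0],[58,-3,1,54,0],[58,-3,1,54,0]]]';python3 - <<'E'
from m import *
rel(690,-134,-16,-61.4)
E
```

```text
clock: 9.83
position: [689.2, -133.9, -11.8]
eef_rot: [0.0, 0.969, 0.247, 0.0]
contact_force: [0.6, 0.5, -0.0]
width: 0.659
grip_force: 0.0
shift [0.7 0.5 4.2] turn -0.0 yaw -61.4 pos [ 689.2 -133.9  -11.8] F [ 0.6  0.5 -0. ] t 9.8333 j6 0.71 w 58.1
```

```bash
python3 -m pendant '[[[58,0,0,2,0],[58,0,0,4,0],[58,0,0,4,0],[20,0,0,4,0],[20,0,0,4,0],[20,0,0,4,0],[20,0,0,4,0],[20,0,0,4,0]]]' 25;python3 - <<'E'
from m import *
rel(690,-134,100,-61.4)
E
```

```text
clock: 10.5
position: [689.1, -133.9, -15.7]
eef_rot: [0.0, 0.969, 0.247, 0.0]
contact_force: [-0.3, 0.6, 1.6]
width: 0.448
grip_force: 25.0
shift [   0.8    0.5 -115.7] turn -0.0 yaw -61.4 pos [ 689.1 -133.9  -15.7] F [-0.3  0.6  1.6] t 10.5 j6 0.71 w 39.5
```

Gripped at 39.5 mm. Lift, carry and turn −149.6° toward the slab.

```bash
python3 -m pendant '[[[20,0,0,-10,0],[20,0,0,-30,0],[20,0,0,-60,0],[20,-20,0,-90,-7],[20,-50,-3,-95,-14],[20,-85,-6,-95,-21],[20,-120,-8,-95,-28],[20,-150,-10,-95,-35]]]' && python3 -m pendant '[[[20,0,0,0,-7],[20,0,0,0,-14],[20,0,0,0,-21],[20,0,0,0,-28],[20,0,0,0,-35],[20,0,0,0,-42],[20,0,0,0,-49],[20,0,0,0,-56]]]';python3 - <<'E'
from m import *
rel(454.7,-242.6,60,88.2)
E
```

```text
clock: 11.17
position: [550.7, -197.2, 79.9]
eef_rot: [0.0, 0.848, 0.529, -0.0]
contact_force: [0.1, 0.3, -0.8]
width: 0.448
grip_force: 25.0
clock: 11.83
position: [552.4, -196.8, 79.7]
eef_rot: [0.0, 0.501, 0.866, 0.0]
contact_force: [-0.2, -0.3, -1.0]
width: 0.447
grip_force: 25.0
shift [   9.1 -107.6   19.7] turn -58.3 yaw 29.9 pos [ 552.4 -196.8   79.7] F [-0.2 -0.3 -1. ] t 11.8333 j6 -1.07 w 39.4
```

```bash
python3 -m pendant '[[[20,2,-20,0,-7],[20,4,-45,0,-14],[20,6,-70,0,-21],[20,9,-90,0,-28],[20,9,-107.6,5,-35],[20,9,-107.6,10,-42],[20,9,-107.6,15,-49],[20,9,-107.6,20,-56]]]' && python3 -m pendant '[[[20,0,0,0,-2.3],[20,0,0,0,-2.3],[20,0,0,0,-2.3],[20,0,0,0,-2.3]]]';python3 - <<'E'
from m import *
rel(454.7,-242.6,60,88.2)
s=avg("side",4)
np.save("s1.npy",s)
b=tile([475,-243.2,-.032],15);w=tile([458,-242.7,-.032+np.pi],75.7)
cv2.imwrite("pics/p.png",crop(s,proj("side",[465,-243,55]),1.8,b+w,"side",w=800,h=600,s=8))
E
```

```text
clock: 12.5
position: [454.2, -242.5, 59.7]
eef_rot: [0.0, 0.036, 0.999, -0.0]
contact_force: [-0.2, 0.5, -1.3]
width: 0.45
grip_force: 25.0
clock: 12.83
position: [454.6, -242.2, 59.6]
eef_rot: [0.0, 0.019, 1.0, -0.0]
contact_force: [0.6, -0.5, -1.4]
width: 0.448
grip_force: 25.0
shift [-0.1 -0.4 -0.4] turn -0.4 yaw 87.8 pos [ 454.6 -242.2   59.6] F [ 0.6 -0.5 -1.4] t 12.8333 j6 -2.25 w 39.5
```

View pics/p.png

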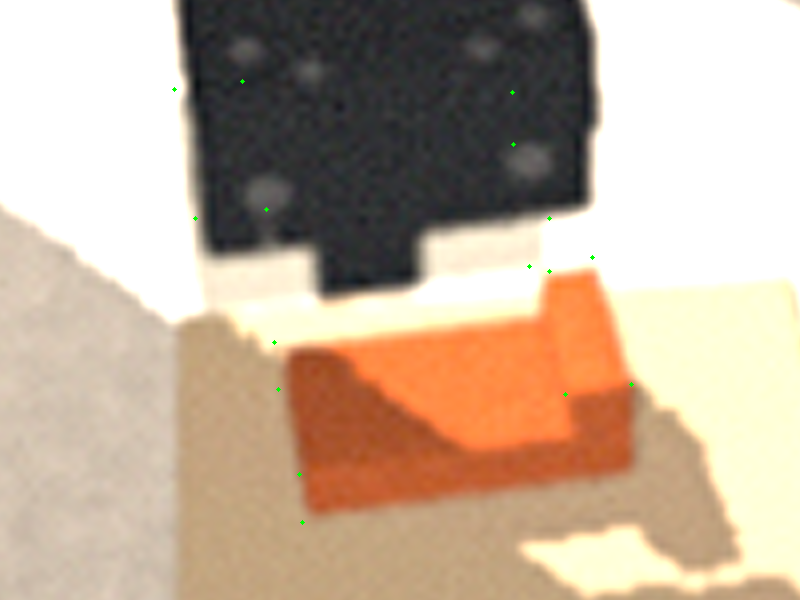

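The picture shows white held level and square over terracotta: near-bottom edge (205,310)–(540,270), terracotta's end at (545–630,270). Gap estimate is about 6 mm, so I'll shift 3 mm toward the upturned end while lowering.

```bash
python3 -m pendant '[[[20,-1,0,10,0],[20,-3,0,20,0],[20,-3,0,29,0],[20,-3,0,36,0],[20,-3,0,40,0],[20,-3,0,42,0],[20,-3,0,42,0],[20,-3,0,42,0]]]' && python3 -m pendant '[[[20,0,0,1,0],[20,0,0,2,0],[20,0,0,3,0],[20,0,0,3,0]]]';python3 - <<'E'
from m import *
rel(457.7,-242.6,13.3,88.2)
E
```

```text
clock: 13.7
position: [457.5, -242.3, 17.1]
eef_rot: [-0.0, 0.019, 1.0, -0.0]
contact_force: [-0.0, -0.0, -1.0]
width: 0.449
grip_force: 25.0
clock: 14.03
position: [457.4, -242.2, 14.1]
eef_rot: [0.0, 0.019, 1.0, -0.0]
contact_force: [0.5, 0.3, -2.0]
width: 0.448
grip_force: 25.0
shift [-0.3 -0.4  0.8] turn -0.3 yaw 87.9 pos [ 457.4 -242.2   14.1] F [ 0.5  0.3 -2. ] t 14.0333 j6 -2.25 w 39.5
```

```bash
python3 -m pendant '[[[20,0,0,0.5,0],[20,0,0,1,0],[20,0,0,1,0],[20,0,0,1,0]]]'; python3 -m pendant '[[[20,0,0,0.7,0],[20,0,0,0.7,0],[20,0,0,0.7,0]]]';
```

```text
clock: 14.37
position: [457.5, -242.3, 13.2]
eef_rot: [0.0, 0.019, 1.0, -0.0]
contact_force: [-0.6, 0.9, 0.9]
width: 0.445
grip_force: 25.0
clock: 14.62
position: [457.5, -242.3, 13.2]
eef_rot: [-0.0, 0.019, 1.0, -0.0]
contact_force: [-2.9, 2.3, 8.0]
width: 0.448
grip_force: 25.0
```

Seated (8 N up). Release and lift.

```bash
python3 -m pendant '[[[46,0,0,0,0],[50,0,0,0,0],[54,0,0,0,0],[56,0,0,-10,0],[56,0,0,-30,0],[56,0,0,-60,0],[56,0,0,-80,0],[56,0,0,-80,0]]]';python3 - <<'E'
from m import *
s=avg("side",4);t=avg("top",3);np.save("s2.npy",s);np.save("t2.npy",t)
c,q=np.cos(-.725),np.sin(-.725)
rel(435.7+3.5*c,0.8+3.5*q,60,-131.5+180)
E
```

```text
clock: 15.28
position: [460.1, -244.4, 97.5]
eef_rot: [0.003, 0.019, 1.0, -0.003]
contact_force: [0.5, -0.6, 0.5]
width: 0.635
grip_force: 0.0
shift [ 27.1 239.1  31.5] turn 39.4 yaw 87.9 pos [ 456.6 -241.5   91.1] F [-0.9 -0.3 -0.9] t 15.6333 j6 -2.25 w 56.1
```

```bash
python3 -m pendant '[[[58,4,40,0,7],[58,8,80,0,14],[58,14,120,0,21],[58,20,160,0,28],[58,27,200,0,35],[58,27,239,10,39.4],[58,27,239,31,39.4],[58,27,239,31,39.4]]]' && python3 -m pendant '[[[58,0,0,0,0],[58,0,0,0,0],[58,0,0,0,0]]]';python3 - <<'E'
from m import *
c,q=np.cos(-.725),np.sin(-.725)
rel(435.7+3.5*c,0.8+3.5*q,-15,48.5)
E
```

```text
clock: 16.3
position: [435.8, 0.9, 58.0]
eef_rot: [-0.003, 0.353, 0.936, -0.0]
contact_force: [-1.3, 0.0, 0.4]
width: 0.661
grip_force: 0.0
clock: 16.55
position: [440.1, -3.7, 62.1]
eef_rot: [0.001, 0.355, 0.935, -0.0]
contact_force: [-0.1, -0.7, 0.6]
width: 0.66
grip_force: 0.0
shift [ 2.9  0.4 77.1] turn -0.1 yaw 48.4 pos [440.1  -3.7  62.1] F [-0.1 -0.7  0.6] t 16.55 j6 -1.12 w 58.2
```

```bash
python3 -m pendant '[[[58,0,0,20,0],[58,0,0,38,0],[58,0,0,52,0],[58,0,0,62,0],[58,0,0,67,0],[58,0,0,69,0],[58,0,0,69,0],[58,0,0,69,0]]]' && python3 -m pendant '[[[58,0,0,2,0],[58,0,0,2,0],[58,0,0,2,0]]]';python3 - <<'E'
from m import *
c,q=np.cos(-.725),np.sin(-.725)
rel(435.7+3.5*c,0.8+3.5*q,-15.5,48.5)
E
```

```text
clock: 17.22
position: [440.0, -2.7, -7.0]
eef_rot: [0.001, 0.355, 0.935, 0.0]
contact_force: [-0.1, -0.2, -0.2]
width: 0.655
grip_force: 0.0
clock: 17.47
position: [439.6, -2.4, -9.3]
eef_rot: [0.0, 0.354, 0.935, 0.0]
contact_force: [-0.1, 0.6, 0.4]
width: 0.66
grip_force: 0.0
shift [ 1.5 -0.2  6.2] turn -0.0 yaw 48.5 pos [439.6  -2.4  -9.3] F [-0.1  0.6  0.4] t 17.4667 j6 -1.12 w 58.1
```

```bash
python3 -m pendant '[[[58,1.5,0,3,0],[58,1.5,0,6,0],[58,1.5,0,6.2,0],[20,1.5,0,6.2,0],[20,1.5,0,6.2,0],[20,1.5,0,6.2,0],[20,1.5,0,6.2,0],[20,1.5,0,6.2,0]]]' 25;python3 - <<'E'
from m import *
rel(438.3,-1.5,-15.5,48.5)
# white check in side/top after release, fit by edges of colour mask
t=np.load("t2.npy");s=np.load("s2.npy")
print("now shadows") 
E
```

```text
clock: 18.13
position: [438.2, -1.4, -15.8]
eef_rot: [0.0, 0.355, 0.935, 0.0]
contact_force: [0.8, 0.4, -1.6]
width: 0.453
grip_force: 25.0
shift [-0.1 -0.1 -0.3] turn -0.0 yaw 48.5 pos [438.2  -1.4 -15.8] F [ 0.8  0.4 -1.6] t 18.1333 j6 -1.12 w 39.9
now shadows
```

Pink gripped (39.9 mm). Before carrying it, I'll check white numerically from the images.

```bash
python3 - <<'E'
from m import *
t=avg("top",6);s=avg("side",6);np.save("t3.npy",t);np.save("s3.npy",s)
def prof(im,n,P):
    return [tuple(cv2.getRectSubPix(im.astype(np.float32),(1,1),tuple(map(float,proj(n,X))))[0,0].astype(int)) for X in P]
for x,p in zip(range(405,520,3),prof(t,"top",[[x,-242.5,43] for x in range(405,520,3)])):print(x,*p,end=' | ')
print()
for y,p in zip(range(-280,-200,3),prof(t,"top",[[455,y,43] for y in range(-280,-200,3)])):print(y,*p,end=' | ')
print("\nside near face, z=36, y=-262.4")
for x,p in zip(range(405,525,3),prof(s,"side",[[x,-262.4,36] for x in range(405,525,3)])):print(x,*p,end=' | ')
print("\nside base near face, z=22, y=-263")
for x,p in zip(range(405,525,3),prof(s,"side",[[x,-263,22] for x in range(405,525,3)])):print(x,*p,end=' | ')
E
```

```text
405 68 75 81 | 408 71 77 83 | 411 68 74 80 | 414 57 67 76 | 417 53 66 77 | 420 52 66 79 | 423 60 72 82 | 426 75 84 90 | 429 88 96 103 | 432 113 126 134 | 435 123 136 145 | 438 96 105 112 | 441 80 87 93 | 444 84 91 99 | 447 114 125 134 | 450 129 142 152 | 453 130 143 153 | 456 129 141 151 | 459 129 141 151 | 462 129 142 152 | 465 129 142 151 | 468 128 142 152 | 471 129 142 152 | 474 129 142 152 | 477 129 142 151 | 480 129 142 151 | 483 129 143 152 | 486 129 142 152 | 489 131 144 153 | 492 119 131 140 | 495 73 85 107 | 498 32 52 104 | 501 27 52 111 | 504 30 53 112 | 507 33 53 106 | 510 42 56 86 | 513 52 64 77 | 516 53 67 78 | 519 60 74 88 | 
-280 53 67 79 | -277 53 66 78 | -274 53 67 80 | -271 53 66 79 | -268 53 66 79 | -265 55 67 80 | -262 76 87 97 | -259 115 127 136 | -256 129 142 152 | -253 128 142 151 | -250 129 142 151 | -247 130 142 152 | -244 129 142 151 | -241 129 142 152 | -238 129 142 152 | -235 129 143 152 | -232 129 143 152 | -229 130 144 153 | -226 132 146 156 | -223 128 141 150 | -220 92 106 124 | -217 65 83 113 | -214 81 104 125 | -211 88 112 130 | -208 89 111 131 | -205
[... 733 characters left out ...]
8 106 | 522 67 87 104 | 
side base near face, z=22, y=-263
405 94 105 113 | 408 94 103 112 | 411 92 101 110 | 414 74 91 105 | 417 69 89 105 | 420 68 88 104 | 423 68 88 104 | 426 69 89 104 | 429 68 88 104 | 432 67 87 104 | 435 68 88 104 | 438 67 86 103 | 441 36 56 100 | 444 23 47 103 | 447 26 49 103 | 450 24 50 102 | 453 24 49 105 | 456 25 50 105 | 459 26 50 103 | 462 24 48 103 | 465 25 49 103 | 468 23 49 103 | 471 27 48 104 | 474 25 49 103 | 477 26 50 104 | 480 23 47 102 | 483 25 48 102 | 486 24 49 101 | 489 24 50 103 | 492 24 48 102 | 495 27 50 104 | 498 26 49 102 | 501 25 50 102 | 504 23 49 103 | 507 25 50 104 | 510 45 64 98 | 513 69 87 104 | 516 68 88 104 | 519 68 87 104 | 522 74 96 114 |
```

White sits well: offset ≈16 mm, i.e. a 2 mm gap, and square. Carry pink over.

```bash
python3 -m pendant '[[[20,0,0,-10,0],[20,0,0,-30,0],[20,0,0,-60,0],[20,-15,-12,-90,-7],[20,-40,-32,-110,-14],[20,-66,-52,-110,-21],[20,-92,-72,-110,-28],[20,-118,-93,-110,-35]]]' && python3 -m pendant '[[[20,-20,-35,0,-4.4],[20,-31,-66,0,-4.4],[20,-31,-66,0,-4.4],[20,-31,-66,0,-4.4],[20,-31,-66,0,-4.4],[20,-31,-66,0,-4.4],[20,-31,-66,0,-4.4]]]';python3 - <<'E'
from m import *
rel(481.5,-243.2,75,87.9)
E
```

```text
clock: 19.4
position: [465.4, -150.8, 95.8]
eef_rot: [0.001, 0.054, 0.999, -0.001]
contact_force: [0.2, -0.1, -1.4]
width: 0.452
grip_force: 25.0
clock: 19.98
position: [487.8, -216.9, 94.2]
eef_rot: [-0.0, 0.018, 1.0, 0.0]
contact_force: [0.1, -0.7, -1.5]
width: 0.452
grip_force: 25.0
shift [  5.3 -26.5  19.2] turn 0.0 yaw 87.9 pos [ 487.8 -216.9   94.2] F [ 0.1 -0.7 -1.5] t 19.9833 j6 -2.18 w 39.8
```

```bash
python3 -m pendant '[[[20,5.3,-26.5,5,0],[20,5.3,-26.5,18,0],[20,5.3,-26.5,18,0],[20,5.3,-26.5,18,0],[20,5.3,-26.5,18,0]]]';python3 - <<'E'
from m import *
rel(481.5,-243.2,27.2,87.9)
s=avg("side",6);z=robot_z=None
from workcell import robot
z=robot.get_state()["position"][2]+15.8
def prof(im,n,P): return [int(cv2.getRectSubPix(im.astype(np.float32),(1,1),tuple(map(float,proj(n,X))))[0,0].dot([-1,0,1])) for X in P]
xs=range(430,530,2)
for h in(4,10): print([(x,p) for x,p in zip(xs,prof(s,"side",[[x,-263,z+h] for x in xs]))])
E
```

```text
clock: 20.4
position: [481.9, -243.7, 76.5]
eef_rot: [-0.0, 0.018, 1.0, 0.0]
contact_force: [-0.4, 0.4, -1.0]
width: 0.45
grip_force: 25.0
shift [ 0.4  0.4 49.3] turn 0.0 yaw 87.9 pos [ 481.9 -243.7   76.5] F [-0.4  0.4 -1. ] t 20.4 j6 -2.22 w 39.6
[(430, 33), (432, 34), (434, 33), (436, 35), (438, 35), (440, 34), (442, 37), (444, 55), (446, 67), (448, 67), (450, 68), (452, 69), (454, 70), (456, 70), (458, 70), (460, 70), (462, 71), (464, 73), (466, 73), (468, 73), (470, 73), (472, 64), (474, 28), (476, -3), (478, -2), (480, -1), (482, -2), (484, -1), (486, -2), (488, -3), (490, -4), (492, -4), (494, 18), (496, 57), (498, 75), (500, 79), (502, 79), (504, 77), (506, 79), (508, 79), (510, 79), (512, 56), (514, 35), (516, 35), (518, 35), (520, 35), (522, 34), (524, 34), (526, 34), (528, 36)]
[(430, 33), (432, 33), (434, 34), (436, 34), (438, 34), (440, 34), (442, 43), (444, 69), (446, 79), (448, 79), (450, 79), (452, 79), (454, 78), (456, 80), (458, 80), (460, 79), (462, 79), (464, 80), (466, 79), (468, 79), (470, 80), (472, 69), (474, 31), (476, 0), (478, 0), (480, -2), (482, -2), (484, 0), (486, -5), (488, 0), (490, -4), (492, -4), (494, 12), (496, 53), (498, 77), (500, 81), (502, 80), (504, 79), (506, 80), (508, 81), (510, 81), (512, 57), (514, 36), (516, 34), (518, 36), (520, 34), (522, 36), (524, 36), (526, 37), (528, 35)]
```

Side camera puts pink's span at x = 443–512, an offset of 18.5 mm from white, which is good. Lower it with 1 mm of closing.

```bash
python3 -m pendant '[[[20,1,0,12,0],[20,1,0,24,0],[20,1,0,34,0],[20,1,0,40,0],[20,1,0,44,0],[20,1,0,46,0],[20,1,0,46,0],[20,1,0,46,0]]]' && python3 -m pendant '[[[20,0,0,1,0],[20,0,0,2,0],[20,0,0,2,0],[20,0,0,2,0]]]'
```

```text
clock: 21.37
position: [481.0, -244.7, 30.3]
eef_rot: [0.0, 0.019, 1.0, -0.0]
contact_force: [0.3, 0.9, -1.0]
width: 0.453
grip_force: 25.0
clock: 21.7
position: [481.0, -244.6, 28.4]
eef_rot: [0.0, 0.019, 1.0, -0.0]
contact_force: [-0.1, 0.1, -0.2]
width: 0.449
grip_force: 25.0
```

```bash
python3 -m pendant '[[[20,0,1.2,0.2,0],[20,0,1.2,0.7,0],[20,0,1.2,1,0],[20,0,1.2,1,0]]]'; python3 -m pendant '[[[20,0,0,0.6,0],[20,0,0,0.6,0],[20,0,0,0.6,0]]]'
```

```text
clock: 22.03
position: [480.9, -243.3, 27.2]
eef_rot: [-0.0, 0.019, 1.0, 0.0]
contact_force: [-0.0, -0.8, -0.4]
width: 0.45
grip_force: 25.0
clock: 22.28
position: [481.0, -243.3, 27.2]
eef_rot: [-0.0, 0.019, 1.0, 0.0]
contact_force: [-1.3, 1.6, 5.1]
width: 0.451
grip_force: 25.0
```

Seated. Release, lift clear, move aside and check.

```bash
python3 -m pendant '[[[46,0,0,0,0],[50,0,0,0,0],[54,0,0,0,0],[56,0,0,-10,0],[56,0,0,-30,0],[56,0,0,-65,0],[56,0,0,-100,0],[56,0,30,-120,0]]]' && python3 -m pendant '[[[56,0,40,0,0],[56,0,80,0,0],[56,0,120,0,0],[56,0,160,0,0],[56,0,160,0,0],[56,0,160,0,0],[56,0,160,0,0],[56,0,160,0,0]]]'; python3 - <<'E'
from m import *
s=avg("side",6);t=avg("top",6)
def prof(im,n,P): return [int(cv2.getRectSubPix(im.astype(np.float32),(1,1),tuple(map(float,proj(n,X))))[0,0].astype(float).dot([0,-1,1]) ) for X in P]
def pb(im,n,P): return [int(cv2.getRectSubPix(im.astype(np.float32),(1,1),tuple(map(float,proj(n,X))))[0,0].astype(float).dot([1,0,0]) ) for X in P]
xs=range(410,530,2)
for nm,z in(("pink",50),("pink b",46),("white",36),("base",22)):
    print(nm,[(x,a,b) for x,a,b in zip(xs,prof(s,"side",[[x,-263,z] for x in xs]),pb(s,"side",[[x,-263,z] for x in xs]))])
ys=range(-285,-200,2)
print("top y pink",[(y,a) for y,a in zip(ys,prof(t,"top",[[475,y,57] for y in ys]))])
print("top y white wall",[(y,a) for y,a in zip(ys,pb(t,"top",[[433,y,55] for y in ys]))])
print("top x pink",[(x,a) for x,a in zip(xs,prof(t,"top",[[x,-242.5,57] for x in xs]))])
rel(481,-100,150,87.9)
E
```

```text
clock: 22.95
position: [483.9, -218.1, 151.6]
eef_rot: [0.003, 0.02, 1.0, -0.003]
contact_force: [1.1, 0.0, -0.2]
width: 0.635
grip_force: 0.0
clock: 23.62
position: [488.3, -54.7, 147.0]
eef_rot: [0.0, 0.019, 1.0, -0.0]
contact_force: [-1.0, -0.5, 0.2]
width: 0.634
grip_force: 0.0
pink [(410, 15, 152), (412, 15, 153), (414, 16, 147), (416, 27, 123), (418, 28, 110), (420, 28, 109), (422, 27, 110), (424, 19, 111), (426, 10, 105), (428, 8, 105), (430, 7, 106), (432, 8, 105), (434, 8, 105), (436, 7, 103), (438, 6, 96), (440, 16, 85), (442, 62, 60), (444, 86, 47), (446, 87, 47), (448, 89, 45), (450, 86, 49), (452, 88, 46), (454, 88, 47), (456, 87, 48), (458, 87, 46), (460, 88, 47), (462, 89, 46), (464, 89, 47), (466, 86, 47), (468, 87, 47), (470, 87, 49), (472, 87, 48), (474, 87, 47), (476, 88, 47), (478, 86, 48), (480, 86, 47), (482, 88, 46), (484, 87, 46), (486, 88, 47), (488, 85, 49), (490, 86, 47), (492, 85, 45), (494, 87, 48), (496, 86, 48), (498, 86, 48), (500, 89, 46), (502, 87, 49), (504, 86, 48), (506, 87, 47), (508, 88, 46), (510, 68, 56), (512, 32, 94), (514, 25, 109), (516, 2
[... 4033 characters left out ...]
 (426, 8), (428, 9), (430, 11), (432, 8), (434, 7), (436, 5), (438, 8), (440, 23), (442, 52), (444, 59), (446, 53), (448, 41), (450, 30), (452, 19), (454, 8), (456, 0), (458, -4), (460, -8), (462, -11), (464, -12), (466, -12), (468, -12), (470, -13), (472, -13), (474, -11), (476, -10), (478, -10), (480, -9), (482, -10), (484, -10), (486, -9), (488, -10), (490, -11), (492, -10), (494, -10), (496, -10), (498, -8), (500, -9), (502, -10), (504, -9), (506, -9), (508, -10), (510, -9), (512, -9), (514, -9), (516, -9), (518, -10), (520, -10), (522, -9), (524, -9), (526, -10), (528, -10)]
shift [  5.2 -46.7  -3.4] turn -0.0 yaw 87.9 pos [488.  -53.5 146.6] F [-0.3 -0.7 -0.5] t 24.2167 j6 -1.89 w 55.7
```

All spans check out: terracotta 440–510, white 424.5–494.5, pink 441.5–510.5. The near side edges agree within 2 mm, the wheel is centred and the arm is clear.

```bash
python3 -c "
from workcell import robot
print(robot.hand_in())"
```

```text
the job is handed in; nothing more can be done
None
```

I handed the job in at about 24 s of the 67 s limit, but the hand-in returned no verdict. By the cameras, white sits on terracotta offset about 16 mm and pink on white about 16.5 mm, both turned the opposite way. Pink fills the window to within about 2°, and I kept the arm clear of the jars and cup, though I did not re-measure them.

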